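# Stop and lock the spinning test rotor

### The job

The aluminium wheel of the test rotor is idling round. Take the red-headed locking pin from its blue stand, put it through the slot in the yellow bridge and press it lightly on the turning wheel so that the rubbing slows it to a crawl, let the wheel's window creep under the slot and catch the pin, then push the pin fully home and let go, so that the wheel stays locked. Be gentle with the wheel - no knocks and no hard pressing on it - and leave the other things on the bench where they are.

Things in the scene. Friction and masses are not known exactly. Their poses are not given: they have to be found in the camera images.
- pin: Locking pin, loose, 60 g, upright in the blue stand. Steel shank 10 mm diameter, 43 mm long, its lowest 1.5 mm tapering to a 5 mm flat tip; above it a dark collar 28 mm diameter, 5 mm thick, then a red round head 22 mm diameter, 40 mm tall. Total height 88 mm. Origin at the tip, on the axis; z points up along the pin.
- pin_head (a point): Point on the pin's axis at which to grip the red head: 71 mm above the tip, 17 mm below the head's top, 28 mm above the collar's underside.
- pin_tip (a point): Centre of the pin's flat tip.
- stand: Blue block 50 x 50 x 50 mm, fixed to the table, with an upright 14.5 mm hole; the pin's collar rests on its top, so the tip is 7 mm above the table. Origin at the centre of its underside.
- unit: Test rotor, fixed: black base plate 225 x 160 x 12 mm, horizontal aluminium wheel, and a yellow bridge reaching in over the wheel's rim from a post. Origin on the table under the wheel's axis; x points from the axis to the slot. The bridge's top is 83 mm, its underside 65 mm above the table; it spans 45 to 113 mm from the axis along x and is 44 mm wide.
- slot (a point): Centre of the slot's mouth in the bridge's top face, 60 mm from the wheel's axis. The slot goes straight down through the 18 mm bridge; 16.5 mm long along the unit's x, 12.5 mm wide across it, 3 mm lead-in chamfer. With the pin home its collar lies on the bridge top and its tip is 43 mm below this point.
- rotor: Wheel and its sprung shaft: aluminium disc 170 mm diameter, 8 mm thick, 0.7 kg, upper face 53 mm above the table. It floats on a damped spring: pressed down it yields 0.4 N per mm after the first 0.5 N, up to 9 mm (hard stop), and rises slowly when let go (time constant 0.15 s), so only a slow window catches the pin. Over 15 N on it counts as a knock or hard pressing. Origin on the axis at the wheel's underside, 45 mm above the table.
- wheel (a joint): Wheel angle, rad, anticlockwise from above, counting past each turn; the window is under the slot at whole multiples of 2 pi. A weak motor keeps it turning, about 5 rad/s when free; it may be held still and restarts when let go. Rubbing on its face slows it in proportion to the press; a few newtons (a few mm of spring travel, depending on friction) at the slot stall it.
- window (a point): Centre, at the wheel's upper face, of the window: a rectangular hole right through the wheel, 60 mm from its axis, about 20 mm long along the wheel's radius and 13 mm wide across it, between red radial stripes. It is the only hole in the wheel.
- brick: Black power supply block 100 x 55 x 35 mm, loose bystander. Origin at the centre of its underside.
- fan: Square black cooling fan 80 x 80 x 25 mm with a green hub disc, loose bystander. Origin at the centre of its underside.
- screwdriver: Screwdriver with red handle, loose bystander, lying on the table.
- pliers: Pliers with one red and one black handle, about 160 mm long, loose bystander, lying on the table.

How it is judged:
On the way, in this order (a step that is already met when the one before it is completed fails the run):
1. the pin is lifted clear of its stand (z of pin in the frame of stand above 0.055 m), for 0.1 s.
2. the wheel is slowed below 1.5 rad/s with the pin through the slot and its tip still on the wheel's upper face (velocity of joint wheel between -1.5 and 1.5 rad/s and horizontal distance between pin_tip and slot below 0.008 m and z of pin_tip in the frame of rotor between 0.0055 and 0.0105 m), for 0.1 s.
3. the window has caught the pin: its tip is through the slot and at least 3 mm down in the window (z of pin_tip in the frame of rotor below 0.005 m and horizontal distance between pin_tip and window below 0.009 m and horizontal distance between pin_tip and slot below 0.009 m), for 0.1 s.
At the end, for the whole second after the job is handed in: The pin stands upright (within 0.17 rad) through the slot of the bridge and the window of the wheel, its collar within 4 mm of the bridge top, the tip within 9 mm sideways of slot and window centres; wheel and pin are at rest (below 0.1 rad/s and 20 mm/s) and the pin is let go (z of pin_tip in the frame of slot below -0.039 m and horizontal distance between pin_tip and slot below 0.009 m and horizontal distance between pin_tip and window below 0.009 m and angle between pin's own z axis and vertical below 0.17 rad and velocity of joint wheel between -0.1 and 0.1 rad/s and linear speed of pin below 0.02 m/s and contact force between the fingers and pin below 0.05 N); the robot touches nothing.
It fails at once if the wheel is knocked or pressed with more than 15 N (contact force between rotor and anything else above 15 N).
It fails at once if the brick is moved by more than 20 mm (distance of brick from where it was at the start of the episode above 0.02 m).
It fails at once if the fan is moved by more than 20 mm (distance of fan from where it was at the start of the episode above 0.02 m).
It fails at once if the screwdriver is moved by more than 20 mm (distance of screwdriver from where it was at the start of the episode above 0.02 m).
It fails at once if the pliers is moved by more than 20 mm (distance of pliers from where it was at the start of the episode above 0.02 m).
It also fails if it takes over 67 s, if anything falls off the work surface, if the arm or the gripper's body presses on something with over 40 N, if the wrist force passes 120 N, or if a joint passes its speed limit or range.

### The arm

A 6-joint arm with a two-finger parallel gripper is mounted at the origin on the work surface. World frame = base frame: x ahead of the robot, y to its left, z up, the work surface at z = 0. Lengths are in m, angles in rad, forces in N, time in s.
With the tool pointing down it reaches from about 0.275 to 0.725 m from the base axis. Payload 5.6 kg.
Tool frame: the origin (TCP) lies on the centre line of the jaws, within the pads' length; the fingertips stand r.nose_length ahead of it and the grasp point (between the pads) lies 11 mm behind it (r.nose_length is the distance from the TCP to the fingertips, in m); z points along the fingers, y is the line along which they close (so a half turn about z gives the same grasp; the last joint's range is limited). The gripper opens to 85 mm and grips with 20 to 120 N. Pads are 22 mm wide; open, the fingers measure 114 mm over their backs; the gripper's body (76 mm by 85 mm) begins 54 mm behind the grasp point. The pads swing forward as they close: fully open they stand 13 mm farther back than shut.
Start: joints at [-1.017, 0.255, 0.108, 0, -1.424, -0.285], TCP at [0.146, -0.53, 0.239] pointing down, gripper open.
Joint ranges: [-2.95, 2.95], [-1.21, 1.97], [-1.09, 1.5], [-2.87, 1.71], [-2.94, -0.07], [-3.05, 3.05]. Speed limits (rad/s): [2.57, 2.57, 3.14, 3.14, 3.14, 3.14].

### API

Orientations are given as a unit quaternion [w, x, y, z].
In Python, from station import r, snapshot, order, nets gives the robot as it stands.
- The arm moves only by the tool arm_command, never from a script. Its arguments are lists of equal length, an entry for each row: "delta_rot": the turn, a rotation vector about the world's x, y, z in rad, a list of three; "slide": the shift along the world's x, y, z in mm, a list of three; "grip": the closure in counts, from 0 (fully open) to 255 (shut). A call has 1 to 20 rows; each row shifts and turns the commanded pose from where the row before left it; what a row does not reach is not made up. A row lasts 1/12 s, in which the tool goes at most 41.7 mm and 7.16 degrees, less where a joint would pass 70% of its speed; a pose out of reach is approached as far as the arm can. A call is refused whole if a number of a shift passes 41.7 or a number of a turn 0.125, either way. A call with a gripper value outside its range is refused whole. The fingers move at their own pace and stop on an object; "squeeze" is the grip in N (left out, the last holds). Time passes only in rows, so rows that do not move let the fingers close. It gives the time, the measured TCP pose, the force, the opening and the grip force at its end, in the units of the state.
- r.get_state(): the state, without advancing time (a new reading comes with each control period).
- snapshot(name): name is "scene" or "top" or "wrist"; returns a dict with "color" (400x640x3 uint8, red, green, blue), "fov_y" (degrees; the focal length in pixels is half the picture's height over the tangent of half this angle, whatever the lens; pixels are square), "cx", "cy" (the principal point, pixels), "origin" and "orientation" of the camera in the world; the wrist camera has in their place "hand_eye" (4x4, takes a point from camera to tool coordinates, whose origin is the TCP and whose axes are the flange's). Camera axes: x right, y down, z forward; pixel columns grow to the right and rows downward; lengths in m; the calibration is good to about 2 mm. A picture is of the moment at which its call begins: read the wrist's pose just before it. There is no depth.
- order.sign_off(): hands the job in; it is judged then, once.
Trained networks look in a picture, given as the dict that the camera call returned (one of the last four; its "shot" number tells which), for a name from the list of things; names that differ only in an ending like _2 or _b are one class to them, and where a whole thing is asked for, a point or a joint stands for the part that bears it (a point fixed in the world has none). Each returns a list of dicts, best first, with "score" (0 to 1); they miss things now and then, are a little off and sometimes report something else, mostly with a low value. They report only what shows in the picture. A call takes as long as a camera call.
- nets.find_in(target, picture): "location" ([column, row] as shares, 0 to 1, of the picture: columns of its width, rows of its height, amid what is visible of it).
- nets.trace(target, picture): "region" (400x640 bool, what is visible of it) and "location" ([column, row] as shares, 0 to 1, of the picture: columns of its width, rows of its height, amid what is visible of it).
The state is a dict: "t": time; "q": joint angles; "joint_vel": joint speeds; "joint_torque": joint torques, N m; "tcp_pos": TCP position; "tool_rot": TCP orientation; "contact_force": force on the tool from outside, world axes, zero at the start; "moment": the same for the moment, N m; "gripper_width": finger opening in m; "grip_force": force on a finger pad.
Only numpy, scipy, OpenCV 4.12 (cv2) and the standard library are available. Lean on these libraries where they do the work, as an engineer would, in place of code of your own. Each camera call takes 0.05 s, during which the arm holds its last target. There are 200 camera calls.

## Working session

There is one attempt and no reset: what is moved stays moved. The work goes in short steps, Python scripts to look and compute and a tool call to move; the robot and the scene stay as the last step left them, time stands still between calls to the robot, and variables do not carry over. Pictures are saved under pics/ and viewed, at most 10 in all, crops included, and the job is handed in when it is done.

Besides the shell and the picture viewer there is one more tool, called as name(argument=value, ...), one argument or row to a line, values as JSON. arm_command: Moves the arm, as the interface text tells. Its arguments: {"type":"object","properties":{"delta_rot":{"type":"array"},"slide":{"type":"array"},"grip":{"type":"array"},"squeeze":{"type":"number"}},"required":["delta_rot","slide","grip"]}

```bash
mkdir -p pics
cat > h.py <<'E'
import numpy as np, cv2
from scipy.spatial.transform import Rotation as R
from station import r, snapshot, order, nets
def cam(p, st=None):
    f=200/np.tan(np.radians(p["fov_y"])/2)
    if "origin" in p:
        q=np.array(p["orientation"]); 
        M=R.from_quat(q[[1,2,3,0]]).as_matrix() if q.size==4 else q
        return f,p["cx"],p["cy"],M,np.array(p["origin"])
    q=np.array(st["tool_rot"]);T=R.from_quat(q[[1,2,3,0]]).as_matrix();H=np.array(p["hand_eye"])
    return f,p["cx"],p["cy"],T@H[:3,:3],T@H[:3,3]+np.array(st["tcp_pos"])
def onz(p,uv,z,st=None):
    f,cx,cy,M,o=cam(p,st); d=M@np.array([(uv[0]-cx)/f,(uv[1]-cy)/f,1]); return o+d*(z-o[2])/d[2]
def proj(p,X,st=None):
    f,cx,cy,M,o=cam(p,st); c=M.T@(np.array(X)-o); return np.array([cx+f*c[0]/c[2],cy+f*c[1]/c[2]])
def save(p,n): cv2.imwrite("pics/"+n,p["color"][:,:,::-1])
E
python3 - <<'E'
from h import *
s=r.get_state(); print(s["tcp_pos"],s["tool_rot"],s["gripper_width"],r.nose_length)
for n in ("top","scene"):
    p=snapshot(n); save(p,n+".png"); print(n,p["origin"],p["orientation"],p["fov_y"])
    for t,z in (("pin",.08),("stand",.05),("unit",.05),("slot",.083),("rotor",.053),("window",.053),("brick",.035),("fan",.025),("screwdriver",.01),("pliers",.01)):
        for d in nets.find_in(t,p)[:2]:
            uv=np.array(d["location"])*[640,400]; print(t,round(d["score"],2),uv.round(1),onz(p,uv,z).round(4))
E
```

```text
[ 0.14600211 -0.52977322  0.23841171] [-1.49115012e-04 -1.33957680e-01  9.90986609e-01  9.26525113e-04] 0.08563867299266506 0.008
top [0.50300923 0.00816156 1.34585303] [-0.02122002  0.71723061 -0.69574499  0.03269363] 45.89613395375233
pin 0.52 [429.1 271. ] [ 0.4347 -0.3022  0.08  ]
stand 0.7 [425.1 266.4] [ 0.4453 -0.2983  0.05  ]
unit 0.64 [314.7 245.4] [0.4936 0.0053 0.05  ]
unit 0.63 [210.3 266. ] [0.4295 0.2867 0.05  ]
slot 0.87 [317.7 244.7] [ 0.4959 -0.0026  0.083 ]
rotor 0.56 [317.4 250. ] [ 0.4813 -0.0024  0.053 ]
window 0.92 [317.6 253.5] [ 0.4718 -0.0034  0.053 ]
brick 0.57 [209.6 270. ] [0.4177 0.2914 0.035 ]
fan 0.68 [318.8 150.8] [0.7604 0.0019 0.025 ]
screwdriver 0.86 [447.5 180.2] [ 0.6904 -0.3689  0.01  ]
pliers 0.63 [209.3 266.1] [0.4268 0.2982 0.01  ]
pliers 0.62 [183.9 183. ] [0.6584 0.381  0.01  ]
scene [1.25986585 0.09333406 0.6376315 ] [-0.28196333  0.59229884  0.68806987 -0.31022351] 55.723678397317975
pin 0.48 [207.7 146.2] [ 0.4436 -0.3077  0.08  ]
stand 0.95 [209.7 167.4] [ 0.4964 -0.2876  0.05  ]
unit 0.81 [318.2 192.6] [0.5526 0.0078 0.05  ]
unit 0.58 [206.9 147.1] [ 0.4044 -0.3297  0.05  ]
slot 0.88 [314.7 189.2] [0.5813 0.0028 0.083 ]
rotor 0.69 [323.2 175. ] [0.4836 0.0111 0.053 ]
window 0.64 [318.8 177.4] [0.4956 0.0013 0.053 ]
brick 0.81 [429.1 184.7] [0.4554 0.285  0.035 ]
fan 0.81 [296.4 272.1] [ 0.781  -0.0046  0.025 ]
screwdriver 0.84 [151.1 224. ] [ 0.683  -0.3682  0.01  ]
pliers 0.69 [210.9 149.4] [ 0.3562 -0.3424  0.01  ]
pliers 0.58 [477.8 262.1] [0.6816 0.375  0.01  ]
```

Run:
```python
import cv2
a=cv2.imread("pics/top.png")[110:330,150:500]; b=cv2.imread("pics/scene.png")[110:310,110:510]
a=cv2.resize(a,(480,302));b=cv2.resize(b,(560,280))
import numpy as np
c=np.zeros((590,560,3),np.uint8);c[:302,:480]=a;c[305:585]=b
cv2.imwrite("pics/v1.png",c)
```

```text
(no output)
```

View pics/v1.png

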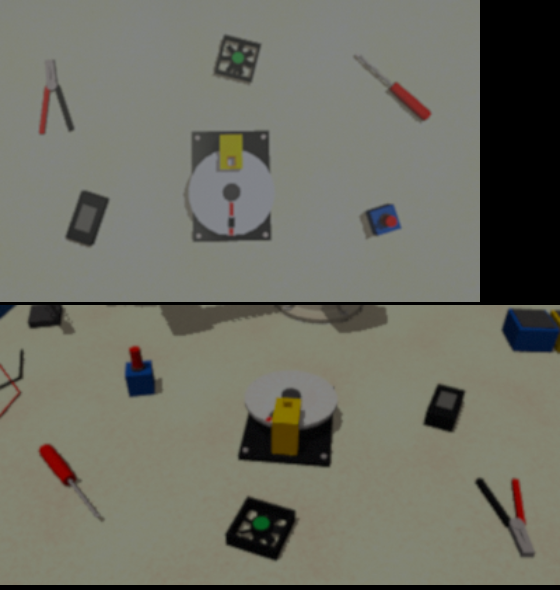

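The top view shows the hub at about (318,250) and the slot at about (318,227), so unit x runs along world +x. The pin is in the blue stand at about (429,271).

arm_command(
  delta_rot=[
    [0, 0, 0],
    [0, 0, 0],
    [0, 0, 0],
    [0, 0, 0],
    [0, 0, 0],
    [0, 0, 0],
    [0, 0, 0],
    [0, 0, 0],
    [0, 0, 0],
    [0, 0, 0],
    [0, 0, 0],
    [0, 0, 0],
  ],
  slide=[
    [29, 23, 0],
    [29, 23, 0],
    [29, 23, 0],
    [29, 23, 0],
    [29, 23, 0],
    [29, 23, 0],
    [29, 23, 0],
    [29, 23, 0],
    [29, 23, 0],
    [29, 23, 0],
    [0, 0, 0],
    [0, 0, 0],
  ],
  grip=[0, 0, 0, 0, 0, 0, 0, 0, 0, 0, 0, 0],
)

```text
t: 2.1
tcp_pos: [0.4373, -0.299, 0.2389]
tool_rot: [-0.0, -0.136, 0.991, 0.0]
contact_force: [0.2, -0.2, -0.6]
gripper_width: 0.0854
grip_force: 0.0
```

Run:
```python
from h import *
s=r.get_state(); p=snapshot("wrist"); print(s["t"],s["tcp_pos"],s["tool_rot"],np.array(p["hand_eye"]).round(3),p["fov_y"])
save(p,"w1.png")
for t,z in (("pin",.09),("stand",.05),("pin_head",.09)):
    for d in nets.trace(t,p)[:2]:
        uv=np.array(d["location"])*[640,400]; m=d["region"]; ys,xs=np.nonzero(m); print(t,round(d["score"],2),uv.round(1),onz(p,uv,z,s).round(4),m.sum(),xs.min(),xs.max(),ys.min(),ys.max())
```

```text
2.1 [ 0.43732159 -0.29895559  0.23892682] [-2.61968538e-04 -1.35574999e-01  9.90767040e-01  1.52457280e-04] [[ 0.001 -0.952 -0.307  0.079]
 [ 1.     0.     0.001 -0.   ]
 [-0.001 -0.307  0.952 -0.134]
 [ 0.     0.     0.     1.   ]] 66.43146561816181
pin 0.94 [307.9 179.1] [ 0.4331 -0.3154  0.09  ] 691 297 323 162 195
stand 0.64 [314.9 162.9] [ 0.4239 -0.312   0.05  ] 1741 285 334 144 198
pin_head 0.84 [308.4 177.5] [ 0.4314 -0.3153  0.09  ] 676 297 322 162 195
```

View pics/w1.png

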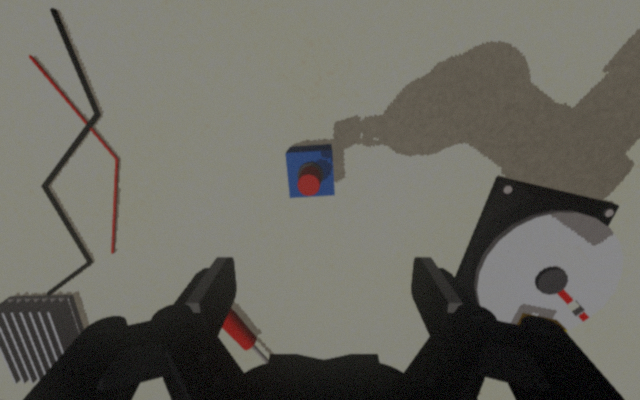

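The wrist view shows the red head's top disc at about (309,184). I'll refine it by colour before descending.

Run:
```python
from h import *
s=r.get_state(); p=snapshot("wrist"); c=p["color"][140:210,280:340].astype(int)
m=((c[...,0]>150)&(c[...,1]<90)).astype(np.uint8)
for thr in (120,150,180):
    m=((c[...,0]>thr)&(c[...,1]<90)); ys,xs=np.nonzero(m)
    if len(xs): 
        uv=[xs.min()/2+xs.max()/2+280,ys.min()/2+ys.max()/2+140]; print(thr,len(xs),xs.min()+280,xs.max()+280,ys.min()+140,ys.max()+140,onz(p,uv,.095,s).round(4))
p=snapshot("top")
c=p["color"].astype(int); m=(c[...,0]>100)&(c[...,1]<70)&(c[...,2]<70); m[:255]=0;m[290:]=0;m[:,:415]=0;m[:,450:]=0
ys,xs=np.nonzero(m); uv=[xs.mean(),ys.mean()];print(uv,len(xs),onz(p,uv,.085).round(4))
# unit: slot/hub/bridge
y=(c[...,0]>100)&(c[...,1]>100*.8)&(c[...,2]<60); y[:190]=0;y[260:]=0;y[:,:280]=0;y[:,360:]=0
ys,xs=np.nonzero(y);print("yellow",xs.min(),xs.max(),ys.min(),ys.max(),onz(p,[xs.min(),ys.max()],.083).round(4),onz(p,[xs.max(),ys.min()],.083).round(4),cv2.minAreaRect(np.c_[xs,ys].astype(np.float32)))
```

```text
120 304 300 319 178 196 [ 0.4371 -0.3141  0.095 ]
[np.float64(nan), np.float64(nan)] 0 [nan nan nan]
yellow 310 326 208 232 [0.5291 0.019  0.083 ] [ 0.5946 -0.0219  0.083 ] ((318.0, 220.0), (24.0, 16.0), 90.0)<stdin>:10: RuntimeWarning: Mean of empty slice.
  ret = ret.dtype.type(ret / rcount)
```

arm_command(
  delta_rot=[
    [0, 0, 0],
    [0, 0, 0],
    [0, 0, 0],
    [0, 0, 0],
    [0, 0, 0],
  ],
  slide=[
    [0, -15, -30],
    [0, 0, -30],
    [0, 0, -20],
    [0, 0, 0],
    [0, 0, 0],
  ],
  grip=[0, 0, 0, 0, 0],
)

```text
t: 2.82
tcp_pos: [0.4352, -0.3157, 0.1592]
tool_rot: [-0.001, -0.134, 0.991, 0.0]
contact_force: [-0.2, 0.1, 1.0]
gripper_width: 0.0854
grip_force: 0.0
```

Run:
```python
from h import *
s=r.get_state(); p=snapshot("wrist"); save(p,"w2.png"); print(s["tcp_pos"],proj(p,[.437,-.314,.095],s))
d=nets.trace("pin",p)[0]; ys,xs=np.nonzero(d["region"]);print(d["score"],xs.min(),xs.max(),ys.min(),ys.max())
c=p["color"].astype(int)
m=((c[...,0]>120)&(c[...,1]<90)&cv2.dilate(d["region"].astype(np.uint8),np.ones((5,5))).astype(bool)); ys,xs=np.nonzero(m)
uv=[xs.min()/2+xs.max()/2,ys.min()/2+ys.max()/2]; print(uv,xs.min(),xs.max(),ys.min(),ys.max(),onz(p,uv,.095,s).round(4))
cv2.imwrite("pics/w2c.png",cv2.resize(p["color"][100:340,180:460,::-1],(560,480)))
```

```text
[ 0.4352199  -0.31574906  0.15918208] [325.1720945  223.24844758]
0.82 309 342 188 237
[np.float64(325.5), np.float64(225.5)] 312 339 215 236 [ 0.4386 -0.3133  0.095 ]
```

View pics/w2c.png

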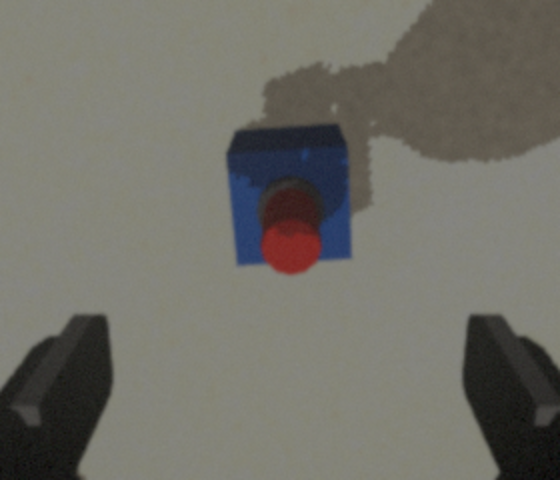

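arm_command(
  delta_rot=[
    [0, 0, 0],
    [0, 0, 0],
    [0, 0, 0],
    [0, 0, 0],
    [0, 0, 0],
    [0, 0, 0],
    [0, 0, 0],
    [0, 0, 0],
    [0, 0, 0],
    [0, 0, 0],
    [0, 0, 0],
    [0, 0, 0],
    [0, 0, 0],
    [0, 0, 0],
    [0, 0, 0],
  ],
  slide=[
    [2, 2, -30],
    [0, 0, -30],
    [0, 0, -20],
    [0, 0, -10],
    [0, 0, 0],
    [0, 0, 0],
    [0, 0, 0],
    [0, 0, 0],
    [0, 0, 0],
    [0, 0, 0],
    [0, 0, 0],
    [0, 0, 0],
    [0, 0, 0],
    [0, 0, 0],
    [0, 0, 0],
  ],
  grip=[0, 0, 0, 0, 0, 0, 255, 255, 255, 255, 255, 255, 255, 255, 255],
  squeeze=40,
)

```text
t: 4.17
tcp_pos: [0.4384, -0.3134, 0.0698]
tool_rot: [0.0, -0.134, 0.991, -0.0]
contact_force: [-0.1, 1.6, 5.8]
gripper_width: 0.0209
grip_force: 39.1
```

arm_command(
  delta_rot=[
    [0, 0, 0],
    [0, 0, 0],
    [0, 0, 0],
    [0, 0, 0],
    [0, 0, 0],
    [0, 0, 0],
    [0, 0, 0],
    [0, 0, 0],
    [0, 0, 0],
    [0, 0, 0],
    [0, 0, 0],
    [0, 0, 0],
    [0, 0, 0],
    [0, 0, 0],
    [0, 0, 0],
    [0, 0, 0],
  ],
  slide=[
    [0, 0, 10],
    [0, 0, 20],
    [0, 0, 25],
    [0, 0, 25],
    [0, 0, 25],
    [0, 0, 25],
    [8, 33, 0],
    [8, 33, 0],
    [8, 33, 0],
    [8, 33, 0],
    [8, 33, 0],
    [8, 33, 0],
    [8, 33, 0],
    [8, 33, 0],
    [0, 0, 0],
    [0, 0, 0],
  ],
  grip=[255, 255, 255, 255, 255, 255, 255, 255, 255, 255, 255, 255, 255, 255, 255, 255],
)

```text
t: 5.5
tcp_pos: [0.5021, -0.0477, 0.1992]
tool_rot: [-0.0, -0.136, 0.991, 0.0]
contact_force: [-0.2, 0.1, -0.8]
gripper_width: 0.021
grip_force: 39.6
```

Run:
```python
from h import *
s=r.get_state(); p=snapshot("wrist"); save(p,"w3.png"); print(s["t"],s["tcp_pos"],s["gripper_width"],p["cx"],p["cy"])
for t,z in (("slot",.083),("window",.053),("unit",.083),("pin",.14),("pin_tip",.14)):
    for d in nets.find_in(t,p)[:2]:
        uv=np.array(d["location"])*[640,400]; print(t,round(d["score"],2),uv.round(1),onz(p,uv,z,s).round(4))
```

```text
5.5 [ 0.50206754 -0.04773904  0.19924038] 0.021000142989808682 323.37028285444205 200.18527161256276
slot 0.92 [377.1 163. ] [ 0.4608 -0.013   0.083 ]
slot 0.35 [586.  353.9] [0.5915 0.258  0.083 ]
window 0.69 [381.1 167.6] [ 0.4681 -0.0012  0.053 ]
unit 0.85 [374.  164.8] [ 0.463 -0.015  0.083]
unit 0.21 [324.2 271.9] [ 0.5715 -0.0275  0.083 ]
pin 0.62 [321.  270.6] [ 0.5381 -0.0395  0.14  ]
pin_tip 0.66 [321.4 273.4] [ 0.5402 -0.0386  0.14  ]
```

View pics/w3.png

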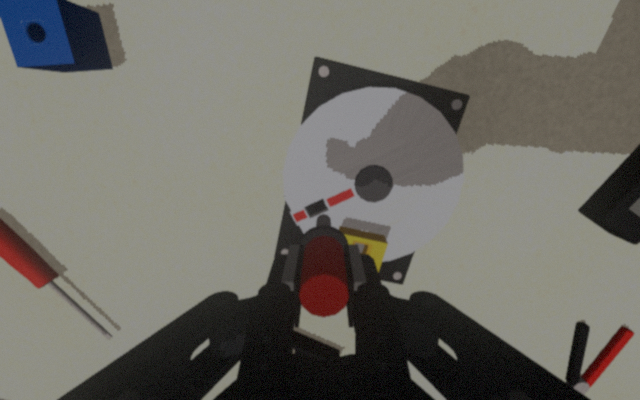

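The window is at about (316,207) and the hub at (374,183). The bridge at about (365,245) is partly hidden by the pin, so I'll shift away to expose the slot.

arm_command(
  delta_rot=[
    [0, 0, 0],
    [0, 0, 0],
    [0, 0, 0],
    [0, 0, 0],
  ],
  slide=[
    [30, -5, 0],
    [30, -5, 0],
    [0, 0, 0],
    [0, 0, 0],
  ],
  grip=[255, 255, 255, 255],
)

```text
t: 6.13
tcp_pos: [0.5626, -0.0602, 0.1981]
tool_rot: [-0.001, -0.133, 0.991, 0.0]
contact_force: [-0.3, -0.3, -0.0]
gripper_width: 0.0213
grip_force: 39.7
```

Run:
```python
from h import *
s=r.get_state(); p=snapshot("wrist"); save(p,"w4.png"); print(s["t"],s["tcp_pos"],s["tool_rot"])
print(proj(p,[.541,-.002,.083],s),proj(p,[.481,-.002,.053],s), "tip exp",proj(p,np.array(s["tcp_pos"])-[0,0,.0628],s))
c=p["color"][60:300,240:520,::-1];cv2.imwrite("pics/w4c.png",cv2.resize(c,None,fx=2.5,fy=2.5,interpolation=cv2.INTER_CUBIC))
```

```text
6.1333 [ 0.56262114 -0.06023056  0.19813363] [-9.44154690e-04 -1.33031736e-01  9.91111329e-01  4.87852136e-06]
[396.05922253 192.3128513 ] [410.97238939 120.18738197] tip exp [323.46764738 221.08633813]
```

View pics/w4c.png

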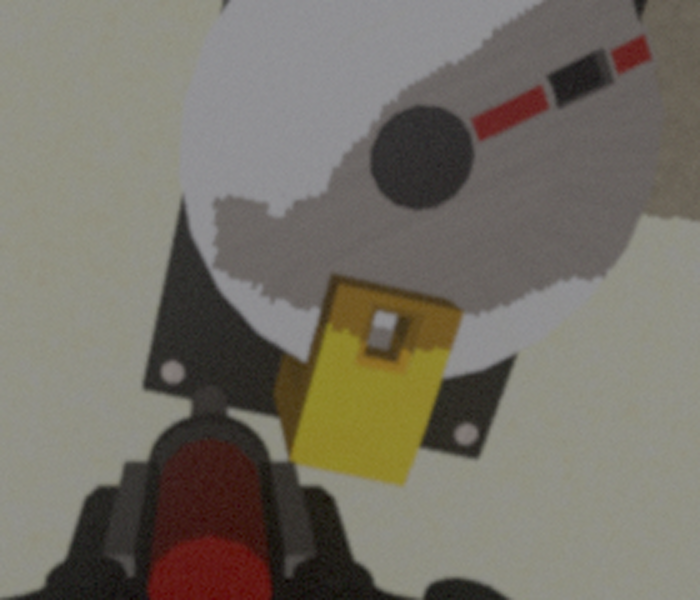

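Run:
```python
from h import *
from scipy.optimize import least_squares
s=r.get_state(); p=snapshot("wrist")
B=np.array([[.045,.022,.083],[.045,-.022,.083],[.113,.022,.083],[.113,-.022,.083]])
full=lambda a:np.array(a)/2.5+[240,60]
# crop corners; y assignment resolved by trying both
obs=full([[462,308],[334,275],[405,485],[290,460]])
def model(q,P): return np.array([proj(p,[q[0]+np.cos(q[2])*a-np.sin(q[2])*b,q[1]+np.sin(q[2])*a+np.cos(q[2])*b,z],s) for a,b,z in P])
f=least_squares(lambda q:(model(q,B)-obs).ravel(),[.481,-.002,0])
q=f.x; print(q.round(4),f.fun.round(1)); 
S=[[.06+dx,dy,.083] for dx,dy in((0,0),(-.01125,-.00925),(-.01125,.00925),(.01125,.00925),(.01125,-.00925),(.06-.12,0))]
print(((model(q,S)-[240,60])*2.5).round(0).tolist())
sl=q[:2]+.06*np.array([np.cos(q[2]),np.sin(q[2])]); print("slot",sl.round(4),"from slot px",onz(p,full([386,334]),.083,s).round(4))
print("tcp", s["tcp_pos"], "pin tip seen", onz(p,full([209,390]),np.array(s["tcp_pos"])[2]-.0628,s))
a=p["color"][60:300,240:520,::-1].copy();a=cv2.resize(a,None,fx=2.5,fy=2.5,interpolation=cv2.INTER_CUBIC)
for P in model(q,np.vstack([B,S]))[:]: cv2.circle(a,tuple(((P-[240,60])*2.5).astype(int).tolist()),2,(255,0,255),-1)
big=cv2.resize(a[250:500,130:500],None,fx=2,fy=2,interpolation=cv2.INTER_CUBIC);cv2.imwrite("pics/w4d.png",big)
```

```text
[ 0.4821 -0.0057  0.059 ] [ 0.1 -0.9  0.9  1.7 -0.  -0.9 -1.   0. ]
[[387.0, 334.0], [370.0, 298.0], [423.0, 309.0], [404.0, 370.0], [352.0, 360.0], [439.0, 158.0]]
slot [ 0.542  -0.0022] from slot px [ 0.5419 -0.0026  0.083 ]
tcp [ 0.56196588 -0.06001431  0.19862929] pin tip seen [ 0.55833966 -0.06091609  0.13582929]
```

View pics/w4d.png

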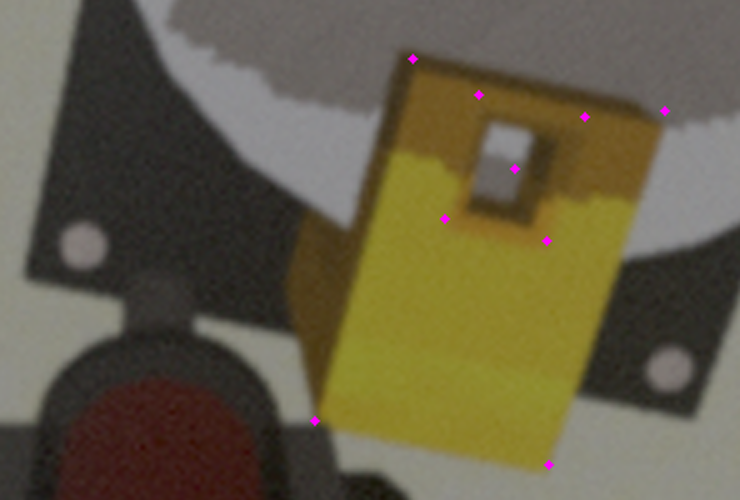

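Run:
```python
from h import *
from scipy.optimize import least_squares
s=r.get_state(); p=snapshot("wrist")
B=np.array([[.045,.022,.083],[.045,-.022,.083],[.113,.022,.083],[.113,-.022,.083],[.06,0,.080]])
full=lambda a:np.array(a)/2.5+[240,60]
obs=full([[461,311],[339,284],[404,486],[291,460],[385.5,335]])
def model(q,P): return np.array([proj(p,[q[0]+np.cos(q[2])*a-np.sin(q[2])*b,q[1]+np.sin(q[2])*a+np.cos(q[2])*b,z],s) for a,b,z in P])
f=least_squares(lambda q:(model(q,B)-obs).ravel(),[.481,-.002,0])
q=f.x; print(q.round(4),f.fun.round(1)); sl=q[:2]+.06*np.array([np.cos(q[2]),np.sin(q[2])]); print("slot",sl.round(4), s["tcp_pos"])
```

```text
[ 0.483  -0.0042  0.0526] [ 0.9 -0.4 -0.4 -0.5  0.3 -0.1 -1.2  1.   0.3  0.2]
slot [ 0.5429 -0.0011] [ 0.56164364 -0.05983145  0.1990798 ]
```

arm_command(
  delta_rot=[
    [0, 0, 0],
    [0, 0, 0],
    [0, 0, 0],
    [0, 0, 0],
    [0, 0, 0],
    [0, 0, 0],
    [0, 0, 0],
  ],
  slide=[
    [-7, 20, 0],
    [-7, 20, 0],
    [-6, 19, 0],
    [0, 0, -20],
    [0, 0, -20],
    [0, 0, 0],
    [0, 0, 0],
  ],
  grip=[255, 255, 255, 255, 255, 255, 255],
)

```text
t: 6.87
tcp_pos: [0.5411, -0.0005, 0.1593]
tool_rot: [-0.001, -0.134, 0.991, -0.0]
contact_force: [0.3, 0.7, 0.0]
gripper_width: 0.0209
grip_force: 39.7
```

Run:
```python
from h import *
s=r.get_state(); p=snapshot("wrist"); save(p,"w5.png"); print(s["t"],s["tcp_pos"],s["tool_rot"],s["contact_force"])
print("tip",proj(p,np.array(s["tcp_pos"])-[0,0,.0628],s),"slot",proj(p,[.5426,-.0015,.083],s))
c=p["color"][150:290,240:400,::-1];cv2.imwrite("pics/w5c.png",cv2.resize(c,None,fx=4,fy=4,interpolation=cv2.INTER_CUBIC))
```

```text
6.8667 [ 0.54107981 -0.00054385  0.15934283] [-7.92757160e-04 -1.34126225e-01  9.90963905e-01 -2.58731589e-04] [0.33488587 0.68553766 0.00397436]
tip [323.5182951  221.06741353] slot [321.70094602 215.78630916]
```

View pics/w5c.png

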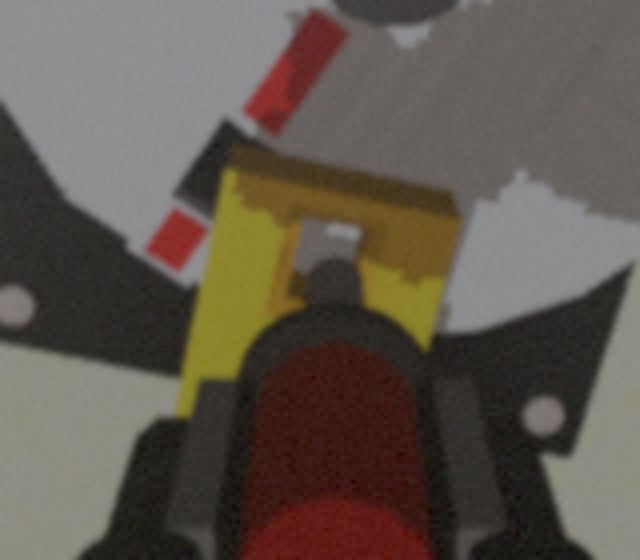

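The tip is at about (334,281) in the crop and the slot centre at about (323,260). I'll correct by roughly 1 mm in +x and 1.5 mm in -y, then enter the slot gently.

arm_command(
  delta_rot=[
    [0, 0, 0],
    [0, 0, 0],
    [0, 0, 0],
    [0, 0, 0],
    [0, 0, 0],
    [0, 0, 0],
    [0, 0, 0],
    [0, 0, 0],
    [0, 0, 0],
  ],
  slide=[
    [1, -1.5, 0],
    [0, 0, -6],
    [0, 0, -5],
    [0, 0, -3],
    [0, 0, -3],
    [0, 0, -3],
    [0, 0, -3],
    [0, 0, 0],
    [0, 0, 0],
  ],
  grip=[255, 255, 255, 255, 255, 255, 255, 255, 255],
)

```text
t: 7.67
tcp_pos: [0.543, -0.0018, 0.1361]
tool_rot: [-0.0, -0.134, 0.991, -0.0]
contact_force: [0.4, -1.1, -0.6]
gripper_width: 0.0209
grip_force: 39.7
```

Run:
```python
from h import *
for i in range(4):
    s=r.get_state(); print(np.array(s["tcp_pos"]).round(4),np.array(s["contact_force"]).round(2),np.array(s["moment"]).round(3),s["gripper_width"]); p=snapshot("wrist")
save(p,"w6.png")
c=p["color"][150:290,240:400,::-1];cv2.imwrite("pics/w6c.png",cv2.resize(c,None,fx=4,fy=4,interpolation=cv2.INTER_CUBIC))
```

```text
[ 0.543  -0.0018  0.1361] [ 0.39 -1.07 -0.6 ] [ 0.044 -0.017  0.021] 0.02087205625188109
[ 0.5432 -0.0018  0.1363] [ 0.34  0.17 -0.03] [-0.021 -0.02   0.022] 0.02071242445996109
[ 0.5432 -0.0017  0.1365] [-0.63 -0.25 -0.68] [ 0.01  -0.008 -0.032] 0.0208599991978011
[ 0.5432 -0.0017  0.1365] [ 0.04  0.18 -0.66] [ 0.014  0.022 -0.008] 0.020995425749934623
```

View pics/w6c.png

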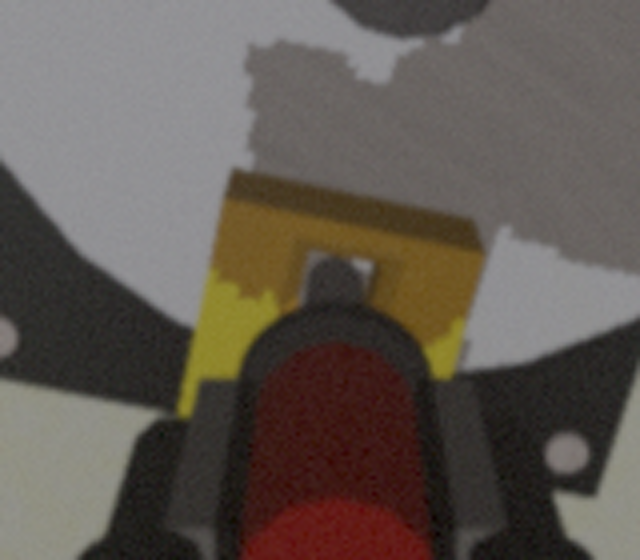

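The shank is inside the slot mouth with no side force. I'll set up wheel-angle tracking from the red stripes and lower the pin to first touch.

```bash
cat >> h.py <<'E'
AX=np.array([.483,-.0042]); YAW=.0526
def angle(p,s,z=.053):
    c=p["color"].astype(int); m=(c[...,0]>70)&(c[...,0]>1.8*c[...,1])&(c[...,0]>1.8*c[...,2]); m[212:,285:360]=0
    f,cx,cy,M,o=cam(p,s); ys,xs=np.nonzero(m)
    d=M@np.stack([(xs-cx)/f,(ys-cy)/f,np.ones(len(xs))]); X=(o[:2,None]+d[:2]*(z-o[2])/d[2])-AX[:,None]
    k=(np.hypot(*X)>.025)&(np.hypot(*X)<.085); X=X[:,k]
    if k.sum()<15: return None,int(k.sum())
    v=X.sum(1); return float((np.arctan2(v[1],v[0])-YAW+np.pi)%(2*np.pi)-np.pi),int(k.sum())
def watch(n):
    for i in range(n):
        s=r.get_state(); p=snapshot("wrist"); a,k=angle(p,s)
        print(round(s["t"],2),None if a is None else round(a,2),k,np.array(s["contact_force"]).round(1),round(s["tcp_pos"][2],4))
    return p
E
python3 -c "
from h import *
watch(8)"
```

```text
7.87 -1.7 590 [-0.3 -0.4 -0.3] 0.1365
7.92 -1.45 559 [ 0.3  0.5 -1.2] 0.1365
7.97 -1.21 532 [-0.8  0.7 -2.4] 0.1365
8.02 -0.97 511 [ 0.3 -0.4 -1.1] 0.1364
8.07 -0.72 489 [-0.3 -0.1 -0.7] 0.1364
8.12 -0.48 478 [-1.1  0.  -1.9] 0.1364
8.17 -0.24 336 [-0.1  0.5 -0.3] 0.1363
8.22 0.0 333 [-0.3 -0.2 -0.9] 0.1363
```

arm_command(
  delta_rot=[
    [0, 0, 0],
    [0, 0, 0],
    [0, 0, 0],
    [0, 0, 0],
    [0, 0, 0],
    [0, 0, 0],
    [0, 0, 0],
    [0, 0, 0],
    [0, 0, 0],
    [0, 0, 0],
    [0, 0, 0],
  ],
  slide=[
    [0, 0, -3],
    [0, 0, -3],
    [0, 0, -3],
    [0, 0, -3],
    [0, 0, -3],
    [0, 0, -2],
    [0, 0, -2],
    [0, 0, -1],
    [0, 0, -1],
    [0, 0, 0],
    [0, 0, 0],
  ],
  grip=[255, 255, 255, 255, 255, 255, 255, 255, 255, 255, 255],
)

```text
t: 9.18
tcp_pos: [0.5432, -0.0017, 0.1155]
tool_rot: [0.0, -0.134, 0.991, 0.0]
contact_force: [0.6, 0.4, -0.2]
gripper_width: 0.0208
grip_force: 39.8
```

```bash
python3 -c "
from h import *
watch(8)"
```

```text
9.18 -1.68 733 [ 0.6  0.4 -0.2] 0.1155
9.23 -1.5 696 [-0.6  0.8  0. ] 0.1155
9.28 -1.31 654 [ 0.8  0.6 -0.3] 0.1155
9.33 -1.12 637 [-0.7  0.4  0.2] 0.1155
9.38 -0.94 620 [0.3 1.1 0. ] 0.1155
9.43 -0.76 599 [ 0.2 -0.4 -0. ] 0.1154
9.48 -0.58 592 [ 0.2  0.9 -0.1] 0.1154
9.53 -0.4 563 [-0.3  0.3 -0.4] 0.1154
```

arm_command(
  delta_rot=[
    [0, 0, 0],
    [0, 0, 0],
    [0, 0, 0],
  ],
  slide=[
    [0, 0, -1.5],
    [0, 0, -1],
    [0, 0, 0],
  ],
  grip=[255, 255, 255],
)

```text
t: 9.83
tcp_pos: [0.5431, -0.0016, 0.1127]
tool_rot: [0.0, -0.134, 0.991, 0.0]
contact_force: [-0.3, 0.3, 0.3]
gripper_width: 0.021
grip_force: 40.1
```

```bash
python3 -c "
from h import *
watch(8)"
```

```text
9.83 0.36 444 [-0.3  0.3  0.3] 0.1127
9.88 0.44 548 [0.3 0.9 1.3] 0.1127
9.93 0.53 551 [-1.   0.5  1. ] 0.1128
9.98 0.62 558 [0.1 1.4 0.9] 0.1128
10.03 0.71 550 [0.1 1.1 1.8] 0.1128
10.08 0.8 561 [-0.6  1.6  0.3] 0.1128
10.13 0.9 569 [0.6 1.1 1.4] 0.1128
10.18 0.99 574 [0.7 1.9 0.1] 0.1128
```

arm_command(
  delta_rot=[
    [0, 0, 0],
    [0, 0, 0],
    [0, 0, 0],
  ],
  slide=[
    [0, 0, -1],
    [0, 0, -0.6],
    [0, 0, 0],
  ],
  grip=[255, 255, 255],
)

```text
t: 10.48
tcp_pos: [0.5431, -0.0016, 0.1111]
tool_rot: [0.0, -0.134, 0.991, 0.0]
contact_force: [-0.4, 0.4, 1.7]
gripper_width: 0.0209
grip_force: 40.1
```

```bash
python3 -c "
from h import *
watch(10)"
```

```text
10.48 1.35 597 [-0.4  0.4  1.7] 0.1111
10.53 1.38 602 [-0.2  1.7  1.2] 0.1112
10.58 1.41 607 [-0.1  1.7  1.9] 0.1112
10.63 1.45 612 [-0.1  0.7  1.8] 0.1112
10.68 1.48 613 [0.1 2.  0.6] 0.1112
10.73 1.52 622 [0.7 1.1 1.5] 0.1112
10.78 1.55 626 [0.5 1.8 2. ] 0.1112
10.83 1.59 637 [-0.   1.7  1.8] 0.1112
10.88 1.63 639 [-0.2  1.6  2. ] 0.1112
10.93 1.66 641 [0.5 1.6 1.1] 0.1112
```

arm_command(
  delta_rot=[
    [0, 0, 0],
    [0, 0, 0],
    [0, 0, 0],
    [0, 0, 0],
    [0, 0, 0],
    [0, 0, 0],
    [0, 0, 0],
    [0, 0, 0],
    [0, 0, 0],
    [0, 0, 0],
    [0, 0, 0],
    [0, 0, 0],
    [0, 0, 0],
    [0, 0, 0],
    [0, 0, 0],
    [0, 0, 0],
    [0, 0, 0],
    [0, 0, 0],
    [0, 0, 0],
    [0, 0, 0],
  ],
  slide=[
    [0, 0, 0],
    [0, 0, 0],
    [0, 0, 0],
    [0, 0, 0],
    [0, 0, 0],
    [0, 0, 0],
    [0, 0, 0],
    [0, 0, 0],
    [0, 0, 0],
    [0, 0, 0],
    [0, 0, 0],
    [0, 0, 0],
    [0, 0, 0],
    [0, 0, 0],
    [0, 0, 0],
    [0, 0, 0],
    [0, 0, 0],
    [0, 0, 0],
    [0, 0, 0],
    [0, 0, 0],
  ],
  grip=[255, 255, 255, 255, 255, 255, 255, 255, 255, 255, 255, 255, 255, 255, 255, 255, 255, 255, 255, 255],
)

```text
t: 12.65
tcp_pos: [0.5431, -0.0017, 0.1112]
tool_rot: [-0.0, -0.134, 0.991, 0.0]
contact_force: [0.2, 1.3, 1.1]
gripper_width: 0.0212
grip_force: 40.1
```

arm_command(
  delta_rot=[
    [0, 0, 0],
    [0, 0, 0],
    [0, 0, 0],
    [0, 0, 0],
    [0, 0, 0],
    [0, 0, 0],
    [0, 0, 0],
    [0, 0, 0],
    [0, 0, 0],
    [0, 0, 0],
    [0, 0, 0],
    [0, 0, 0],
    [0, 0, 0],
    [0, 0, 0],
    [0, 0, 0],
    [0, 0, 0],
    [0, 0, 0],
    [0, 0, 0],
    [0, 0, 0],
    [0, 0, 0],
  ],
  slide=[
    [0, 0, 0],
    [0, 0, 0],
    [0, 0, 0],
    [0, 0, 0],
    [0, 0, 0],
    [0, 0, 0],
    [0, 0, 0],
    [0, 0, 0],
    [0, 0, 0],
    [0, 0, 0],
    [0, 0, 0],
    [0, 0, 0],
    [0, 0, 0],
    [0, 0, 0],
    [0, 0, 0],
    [0, 0, 0],
    [0, 0, 0],
    [0, 0, 0],
    [0, 0, 0],
    [0, 0, 0],
  ],
  grip=[255, 255, 255, 255, 255, 255, 255, 255, 255, 255, 255, 255, 255, 255, 255, 255, 255, 255, 255, 255],
)

```text
t: 14.32
tcp_pos: [0.5431, -0.0017, 0.1112]
tool_rot: [-0.0, -0.134, 0.991, 0.0]
contact_force: [-0.1, 1.1, 1.9]
gripper_width: 0.021
grip_force: 40.1
```

```bash
python3 -c "
from h import *
watch(5)"
```

```text
14.32 -2.21 817 [-0.1  1.1  1.9] 0.1112
14.37 -2.17 804 [0.5 1.7 1.1] 0.1112
14.42 -2.14 800 [0.1 0.8 1.8] 0.1112
14.47 -2.11 792 [0.  0.9 1.7] 0.1112
14.52 -2.07 787 [-0.3  1.6  1.6] 0.1112
```

Speed is a steady 0.7 rad/s. I'll let it run for about 1.5 s and then press 0.4 mm more to slow it.

arm_command(
  delta_rot=[
    [0, 0, 0],
    [0, 0, 0],
    [0, 0, 0],
    [0, 0, 0],
    [0, 0, 0],
    [0, 0, 0],
    [0, 0, 0],
    [0, 0, 0],
    [0, 0, 0],
    [0, 0, 0],
    [0, 0, 0],
    [0, 0, 0],
    [0, 0, 0],
    [0, 0, 0],
    [0, 0, 0],
    [0, 0, 0],
    [0, 0, 0],
    [0, 0, 0],
  ],
  slide=[
    [0, 0, 0],
    [0, 0, 0],
    [0, 0, 0],
    [0, 0, 0],
    [0, 0, 0],
    [0, 0, 0],
    [0, 0, 0],
    [0, 0, 0],
    [0, 0, 0],
    [0, 0, 0],
    [0, 0, 0],
    [0, 0, 0],
    [0, 0, 0],
    [0, 0, 0],
    [0, 0, 0],
    [0, 0, -0.4],
    [0, 0, 0],
    [0, 0, 0],
  ],
  grip=[255, 255, 255, 255, 255, 255, 255, 255, 255, 255, 255, 255, 255, 255, 255, 255, 255, 255],
)

```text
t: 16.07
tcp_pos: [0.5431, -0.0017, 0.1108]
tool_rot: [0.0, -0.134, 0.991, -0.0]
contact_force: [-0.7, 1.3, 2.1]
gripper_width: 0.0211
grip_force: 40.1
```

```bash
python3 -c "
from h import *
watch(5)"
```

```text
16.07 -1.07 623 [-0.7  1.3  2.1] 0.1108
16.12 -1.05 624 [-0.4  0.8  1.5] 0.1108
16.17 -1.03 622 [0.1 2.1 2.2] 0.1108
16.22 -1.01 618 [-1.1  1.6  1.6] 0.1108
16.27 -0.99 613 [-0.5  2.1  1.2] 0.1108
```

arm_command(
  delta_rot=[
    [0, 0, 0],
    [0, 0, 0],
    [0, 0, 0],
    [0, 0, 0],
    [0, 0, 0],
    [0, 0, 0],
    [0, 0, 0],
    [0, 0, 0],
    [0, 0, 0],
    [0, 0, 0],
    [0, 0, 0],
    [0, 0, 0],
    [0, 0, 0],
    [0, 0, 0],
    [0, 0, 0],
    [0, 0, 0],
    [0, 0, 0],
    [0, 0, 0],
    [0, 0, 0],
    [0, 0, 0],
  ],
  slide=[
    [0, 0, 0],
    [0, 0, 0],
    [0, 0, 0],
    [0, 0, 0],
    [0, 0, 0],
    [0, 0, 0],
    [0, 0, 0],
    [0, 0, 0],
    [0, 0, 0],
    [0, 0, 0],
    [0, 0, 0],
    [0, 0, 0],
    [0, 0, 0],
    [0, 0, 0],
    [0, 0, 0],
    [0, 0, 0],
    [0, 0, 0],
    [0, 0, 0],
    [0, 0, 0],
    [0, 0, 0],
  ],
  grip=[255, 255, 255, 255, 255, 255, 255, 255, 255, 255, 255, 255, 255, 255, 255, 255, 255, 255, 255, 255],
)

```text
t: 17.98
tcp_pos: [0.5431, -0.0017, 0.1108]
tool_rot: [0.0, -0.134, 0.991, 0.0]
contact_force: [0.3, 1.6, 2.1]
gripper_width: 0.0208
grip_force: 40.1
```

```bash
python3 -c "
from h import *
watch(24)"
```

```text
17.98 -0.33 437 [0.3 1.6 2.1] 0.1108
18.03 -0.31 413 [0.6 1.1 1.9] 0.1108
18.08 -0.29 398 [0.5 1.4 1.6] 0.1108
18.13 -0.26 392 [0.3 2.3 1.8] 0.1108
18.18 -0.24 392 [-0.5  1.3  1.4] 0.1108
18.23 -0.23 389 [0.2 1.5 2.5] 0.1108
18.28 -0.21 384 [0.  2.  1.3] 0.1108
18.33 -0.19 384 [0.1 0.5 0.6] 0.1108
18.38 -0.17 384 [-0.7  1.8  1.4] 0.1108
18.43 -0.15 382 [0.1 2.1 1.7] 0.1108
18.48 -0.13 384 [-0.2  1.9  2. ] 0.1108
18.53 -0.1 386 [0.1 1.3 1.5] 0.1108
18.58 -0.04 393 [ 0.2  0.2 -0.7] 0.1107
18.63 0.02 402 [0.1 2.7 0.1] 0.1105
18.68 0.01 405 [ 0.   2.4 -0.1] 0.1104
18.73 0.01 411 [ 0.2  1.8 -0. ] 0.1104
18.78 0.01 412 [-1.3  1.4  0.2] 0.1105
18.83 0.01 409 [ 0.3  2.1 -0.1] 0.1105
18.88 0.01 407 [0.5 1.7 1.6] 0.1106
18.93 0.01 410 [-1.1  1.7 -0.1] 0.1106
18.98 0.01 408 [-0.   1.4  0.3] 0.1106
19.03 0.01 411 [-0.9  0.9  0.7] 0.1107
19.08 0.01 411 [-1.2  1.8  1. ] 0.1107
19.13 0.01 411 [-0.7  1.8  0.7] 0.1107
```

The window caught the pin: the wheel stopped at 0.01 rad and the vertical force fell to zero. Pushing home slowly.

arm_command(
  delta_rot=[
    [0, 0, 0],
    [0, 0, 0],
    [0, 0, 0],
    [0, 0, 0],
    [0, 0, 0],
    [0, 0, 0],
    [0, 0, 0],
    [0, 0, 0],
    [0, 0, 0],
    [0, 0, 0],
  ],
  slide=[
    [0, 0, -1],
    [0, 0, -1],
    [0, 0, -1],
    [0, 0, -1],
    [0, 0, -1],
    [0, 0, -1],
    [0, 0, -0.8],
    [0, 0, -0.5],
    [0, 0, 0],
    [0, 0, 0],
  ],
  grip=[255, 255, 255, 255, 255, 255, 255, 255, 255, 255],
)

```text
t: 20.02
tcp_pos: [0.5431, -0.0017, 0.1035]
tool_rot: [-0.0, -0.134, 0.991, -0.0]
contact_force: [0.7, 1.8, 0.3]
gripper_width: 0.0209
grip_force: 40.0
```

```bash
python3 -c "
from h import *
p=watch(3);save(p,'w7.png')"
```

```text
20.02 0.01 439 [0.7 1.8 0.3] 0.1035
20.07 0.01 439 [0.4 2.3 0.2] 0.1035
20.12 0.01 440 [ 0.   0.6 -0.1] 0.1035
```

Not touching yet; another 1 mm in small steps.

arm_command(
  delta_rot=[
    [0, 0, 0],
    [0, 0, 0],
    [0, 0, 0],
    [0, 0, 0],
  ],
  slide=[
    [0, 0, -0.5],
    [0, 0, -0.5],
    [0, 0, 0],
    [0, 0, 0],
  ],
  grip=[255, 255, 255, 255],
)

```text
t: 20.5
tcp_pos: [0.5432, -0.0017, 0.1028]
tool_rot: [0.0, -0.134, 0.991, -0.0]
contact_force: [-2.1, 2.1, 4.5]
gripper_width: 0.0209
grip_force: 40.5
```

Collar is seated: 4.5 N at exactly the predicted height. Releasing and retreating.

arm_command(
  delta_rot=[
    [0, 0, 0],
    [0, 0, 0],
    [0, 0, 0],
    [0, 0, 0],
    [0, 0, 0],
    [0, 0, 0],
    [0, 0, 0],
    [0, 0, 0],
    [0, 0, 0],
    [0, 0, 0],
    [0, 0, 0],
    [0, 0, 0],
    [0, 0, 0],
    [0, 0, 0],
  ],
  slide=[
    [0, 0, 0],
    [0, 0, 0],
    [0, 0, 0],
    [0, 0, 0],
    [0, 0, 0],
    [0, 0, 0],
    [0, 0, 0],
    [0, 0, 20],
    [0, 0, 30],
    [0, 0, 30],
    [0, 0, 30],
    [0, 0, 20],
    [0, 0, 0],
    [0, 0, 0],
  ],
  grip=[150, 80, 0, 0, 0, 0, 0, 0, 0, 0, 0, 0, 0, 0],
)

```text
t: 21.67
tcp_pos: [0.5437, -0.0015, 0.2337]
tool_rot: [0.001, -0.134, 0.991, 0.0]
contact_force: [1.1, 0.3, -0.2]
gripper_width: 0.0856
grip_force: 0.0
```

```bash
python3 -c "
from h import *
p=watch(4);q=snapshot('scene')
a=cv2.resize(p['color'][100:300,220:480,::-1],(520,400));b=cv2.resize(q['color'][130:230,250:380,::-1],None,fx=2,fy=2)
import numpy as np
c=np.zeros((400,785,3),np.uint8);c[:,:520]=a;c[:200,522:782]=b;cv2.imwrite('pics/end.png',c)"
```

```text
21.67 0.0 466 [ 1.1  0.3 -0.2] 0.2337
21.72 0.01 461 [-0.6 -0.1 -0.2] 0.2322
21.77 0.01 455 [-0.1 -0.7 -0.7] 0.2314
21.82 0.01 460 [-0.3 -0.4 -0.4] 0.2312
```

View pics/end.png

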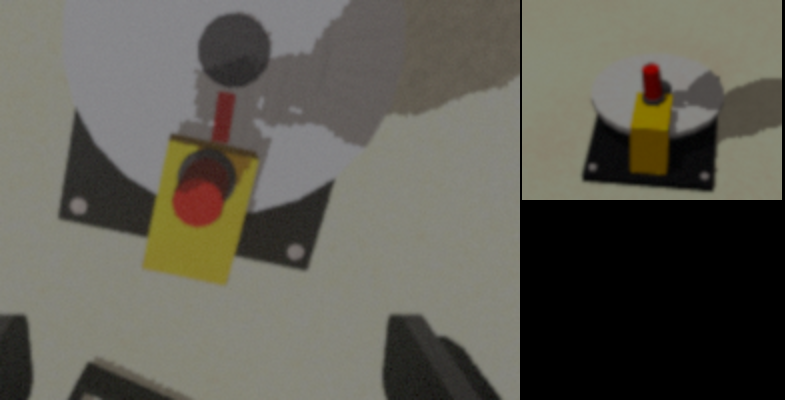

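The pin stands upright, collar on the bridge, the wheel's stripe aligned with the slot and the gripper clear.

```bash
python3 -c "
from station import order
print(order.sign_off())"
```

```text
the job is handed in; nothing more can be done
None
```

The pin is fully home through the bridge and the wheel's window and let go, the wheel is locked and still, and I handed the job in at about 22 s; sign-off gave no verdict.

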